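Infrared check of the waffle-cone baker's plate

TASK

The waffle-cone baker stands open and heated: take its plate temperature without contact. Pull the stick-shaped infrared thermometer out of its spring-catch holder, carry it across and hold it upright, lens down, about 3 cm above the middle of the baker's lower plate. Finish while the gripper is still holding it there, steady; let neither thermometer nor robot touch the baker, and leave everything else on the worktop standing where it is.

Things in the scene. Friction and masses are not known exactly. Their poses are not given: they have to be found in the camera images.
- thermometer: Stick infrared thermometer, white with a grey head, 150 mm long, about 120 g, at the start upright, lens down, in the holder. Origin: middle of its lens face (lower end); z runs up the stick. Head, z 0 to 24 mm: 30 (x) by 40 (y) mm. Handle, z 24 to 150: 24 (x) by 36 (y) mm, display on the -x face; bare above the holder from z 45 up, so it can be gripped across 24 or 36 mm.
- holder: Grey pocket on a suction foot (radius 45 mm), fixed. Origin: centre of underside; axes as the parked thermometer's. Lens face rests 14 mm up; walls end at 59 mm; catch housings reach 45 mm out at +y and -y, up to 53 mm high. Two sprung balls catch over the head's shoulders and let go within 8 mm of a straight upward pull of about 10 N; then it slides free, clear when 50 mm up.
- baker: Waffle-cone baker, aluminium, fixed: round base, radius 124 mm. Origin: on the worktop under the plate's centre; z up. Control box towards its -y, to 205 mm out, 200 mm wide, up to 100 mm high. Hinge line 152 mm out towards +y, 125 mm up. The open lid stands there, up to 0.5 m above the worktop, leaning away from the plate; nothing else is above the plate.
- stick_top (a point): The middle of the thermometer's upper end, 150 mm from its lens face.
- plate_mid (a point): The middle of the upper face of the baker's lower plate: a dark round cast plate with a waffle grid, radius 101 mm, level, 112 mm above the worktop, inside a thin steel lip of about 107 mm height.
- baker_lid (a joint): Opening angle of the baker's lid about its hinge: 0 shut, 1.57 upright; it stands open, stiff, at 1.72 to 1.92 rad.
- jar_tall: Bystander: clear plastic jar with a white cap, radius 45, height 150 mm. Origin: centre of its underside.
- jar_short: Bystander: white plastic jar with a paper label, radius 43, height 110 mm. Origin: centre of its underside.
- squeeze_bottle: Bystander: white squeeze bottle with a pointed nozzle, radius 29, height 172 mm. Origin: centre of its underside. The two jars and this bottle stand in a row between holder and baker, in any order.
- bowl: Bystander: steel bowl, rim radius 60, height 55 mm. Origin: centre of its underside.
- cone_former: Bystander: wooden cone former standing on its wide end, radius 34, height 167 mm. Origin: centre of its underside.
- spatula: Bystander: spatula lying flat on the worktop along its x, handle to -x, about 210 mm long.
Things that resemble listed ones, but are neither listed nor needed, are in the scene too. Leave any blue or brown look-alike of the thermometer alone. What is shaped like the holder but pink is not meant.

How it is judged:
By the outcome, as a careful person would: the job done as asked, in the order asked, and still so for the second after the job is handed in, while the arm keeps its last pose, push and grip.
It also fails if it takes over 45 s, if anything falls off the work surface, if the arm or the gripper's body presses on something with over 40 N, if the wrist force passes 120 N, or if a joint passes its speed limit or range.

ROBOT

A 6-joint arm with a two-finger parallel gripper is mounted at the origin on the work surface. World frame = base frame: x ahead of the robot, y to its left, z up, the work surface at z = 0. Lengths are in m, angles in rad, forces in N, time in s.
With the tool pointing down it reaches from about 0.375 to 0.975 m from the base axis. Payload 3.8 kg.
Tool frame: the origin (TCP) lies at the very end of the fingers, on their centre line; the grasp point (between the pads) lies 19 mm behind it; x points along the fingers, y is the direction in which the jaws open and shut, and the axes are right-handed (so a half turn about x gives the same grasp; the last joint's range is limited). The gripper opens to 88 mm and grips with 3 to 60 N. Pads are 18 mm wide; open, the fingers measure 123 mm over their backs; the gripper's body (75 mm by 187 mm) begins 45 mm behind the grasp point.
Start: joints at [-1.267, 0.264, 1.604, -0, 1.274, -0.037], TCP at [0.226, -0.636, 0.239] pointing down, gripper open.
Joint ranges: [-2.63, 2.63], [-0.94, 2.18], [0.31, 2.57], [-1.31, 4.45], [0, 2.66], [-2.55, 2.55]. Speed limits (rad/s): [2.57, 2.57, 3.14, 3.14, 3.14, 3.14].

INTERFACE

Orientations are given as a unit quaternion [w, x, y, z].
In Python, from station import telemetry, vision, env gives the robot as it stands.
- The arm moves only by the tool servo_tool, never from a script. Its argument "commands" is a list of rows, each a list of 5 numbers: the shift along the tool's x, y, z in cm, then the turn about the tool's x in rad, then the opening, from 0 (shut) to 1 (fully open). A call has 1 to 12 rows; each row is the pose to reach, as a shift and turn from the pose commanded when the call began, along the tool's axes at that moment; what a row does not reach only later rows make up. A row lasts 1/10 s, in which the tool goes at most 50 mm and 8.59 degrees, less where a joint would pass 70% of its speed; a pose out of reach is approached as far as the arm can. A call with a gripper value outside its range is refused whole. The fingers move at their own pace and stop on an object; the grip force is fixed at half the most. Time passes only in rows, so rows that repeat a pose let the fingers close. It gives the time, the measured TCP pose, the force and the opening at its end, in the units of the state.
- telemetry.state(): the state, without advancing time (a new reading comes with each control period).
- vision.read_camera(name): name is "scene" or "side" or "wrist"; returns a dict with "image" (480x640x3 uint8, red, green, blue), "K" (3x3 intrinsics, pixels), "k1" (the pictures are not rectified: a ray, as slopes to the right and down, at radius r is drawn at 1 + k1 r^2 times it, then the intrinsics apply), "extrinsics" (4x4, takes a point from camera to world coordinates). Camera axes: x right, y up, looking along -z (the intrinsics and any distortion apply to the point x, -y, -z); pixel columns grow to the right and rows downward; lengths in m; the calibration is good to about 2 mm. A picture is of the moment at which its call begins. There is no depth.
- env.hand_in(): hands the job in, once; it reports no verdict.
The state is a dict: "clock": time; "joint_pos": joint angles; "qd": joint speeds; "joint_torque": joint torques, N m; "tool_pos": TCP position; "ee_rot": TCP orientation; "ft_force": force on the tool from outside, world axes, zero at the start; "torque": the same for the moment, N m; "grip_width": opening from 0.0 (shut) to 1.0 (fully open).
Only numpy, scipy, OpenCV 4.12 (cv2) and the standard library are available. Lean on these libraries where they do the work, as an engineer would, in place of code of your own. Each camera call takes 0.05 s, during which the arm holds its last target. There are 200 camera calls.

## Working session

There is one attempt and no reset: what is moved stays moved. The work goes in short steps, Python scripts to look and compute and a tool call to move; the robot and the scene stay as the last step left them, time stands still between calls to the robot, and variables do not carry over. Pictures are saved under pics/ and viewed, about 8 in all and at most 12, crops included, and the job is handed in when it is done.

Besides the shell and the picture viewer there is one more tool, called after "Call:" as name(argument=value, ...) on one line, values as JSON. servo_tool: Moves the arm, as the interface text tells. Its arguments: {"type":"object","properties":{"commands":{"type":"array","items":{"type":"array","items":{"type":"number"}}}},"required":["commands"]}

```bash
mkdir -p pics; cat > h.py <<'E'
import numpy as np, cv2
from station import telemetry, vision, env
def cam(n, save=None):
    c=vision.read_camera(n)
    if save: cv2.imwrite('pics/%s.png'%save, c['image'][:,:,::-1])
    return c
def ray(c,u,v):
    K=c['K']; k=c['k1']
    d=np.array([(u-K[0][2])/K[0][0],(v-K[1][2])/K[1][1]]); s=d.copy()
    for _ in range(30): s=d/(1+k*(s@s))
    E=np.array(c['extrinsics']); r=E[:3,:3]@np.array([s[0],-s[1],-1]); return E[:3,3],r/np.linalg.norm(r)
def onz(c,u,v,z):
    o,r=ray(c,u,v); return o+r*(z-o[2])/r[2]
def tri(c1,p1,c2,p2):
    o1,r1=ray(c1,*p1); o2,r2=ray(c2,*p2)
    t=np.linalg.lstsq(np.c_[r1,-r2],o2-o1,rcond=None)[0]
    a=o1+r1*t[0]; b=o2+r2*t[1]; return (a+b)/2, np.linalg.norm(a-b)
def proj(c,P):
    E=np.array(c['extrinsics']); p=E[:3,:3].T@(np.array(P)-E[:3,3]); s=np.array([p[0],-p[1]])/-p[2]
    s=s*(1+c['k1']*(s@s)); K=np.array(c['K']); return np.array([K[0,0]*s[0]+K[0,2],K[1,1]*s[1]+K[1,2]])
E
python3 - <<'E'
from h import *
import pickle
for n in ['scene','side','wrist']:
    c=cam(n,n+'0'); pickle.dump(c,open(n+'0.pkl','wb')); print(n,np.round(c['extrinsics'],3).tolist(),c['K'],c['k1'])
print(telemetry.state())
E
```

```text
scene [[-0.515, -0.577, 0.634, 1.219], [0.857, -0.359, 0.37, 0.421], [0.014, 0.734, 0.679, 0.935], [0.0, 0.0, 0.0, 1.0]] [[437.69375942   0.         329.59897643]
 [  0.         437.69375942 238.80521543]
 [  0.           0.           1.        ]] -0.00972553253709029
side [[-0.981, 0.11, -0.159, 0.24], [-0.192, -0.633, 0.75, 1.038], [-0.018, 0.766, 0.642, 0.985], [0.0, 0.0, 0.0, 1.0]] [[591.53540065   0.         322.01564984]
 [  0.         591.53540065 233.04271033]
 [  0.           0.           1.        ]] -0.12271991023004748
wrist [[0.334, 0.906, 0.26, 0.292], [-0.943, 0.321, 0.09, -0.613], [-0.002, -0.276, 0.961, 0.383], [0.0, 0.0, 0.0, 1.0]] [[416.48402497   0.         321.44661314]
 [  0.         416.48402497 239.93919331]
 [  0.           0.           1.        ]] -0.023057782534304794
{'clock': 0.15, 'joint_pos': array([-1.26686589e+00,  2.64583134e-01,  1.60505580e+00,  1.38095701e-05,
        1.27369164e+00, -3.68592885e-02]), 'qd': array([-0.00053673, -0.00222281, -0.00524219, -0.00162707, -0.00224448,
        0.0013719 ]), 'joint_torque': array([ 7.80993269e-04, -5.02847242e+01, -3.57469010e+01,  7.29656965e-02,
        2.50097987e-02, -9.57425618e-05]), 'tool_pos': array([ 0.22547078, -0.63564887,  0.2376744 ]), 'ee_rot': array([-0.1192941 , -0.69678918, -0.1205133 ,  0.69694354]), 'ft_force': array([ 0.2307773 ,  0.15548398, -0.45290311]), 'torque': array([-0.01492447,  0.02869493,  0.0029143 ]), 'grip_width': 1.0029325835390472}
```

View pics/scene0.png

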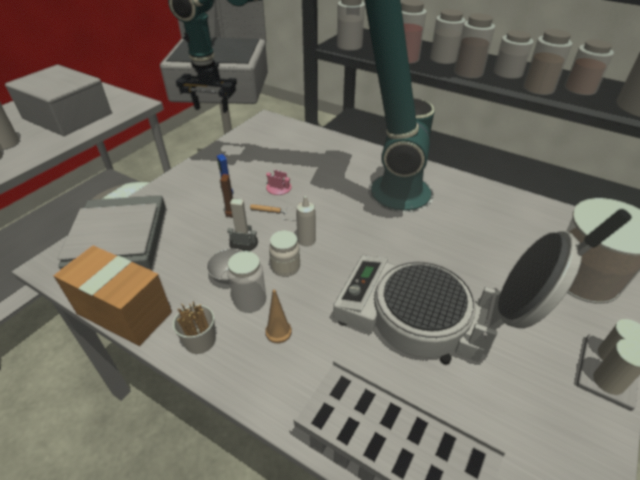

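View pics/side0.png

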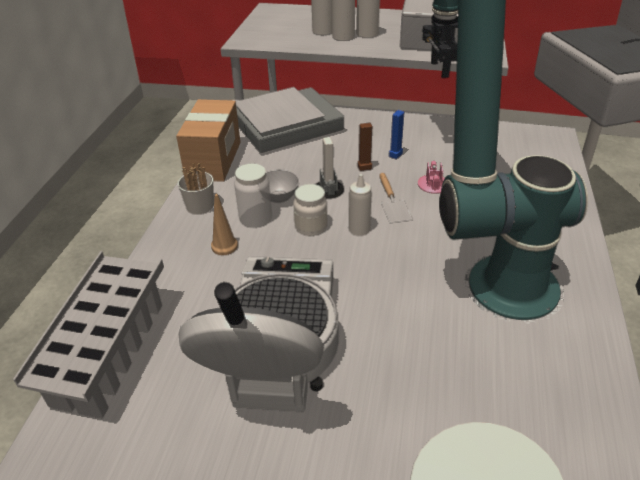

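The scene view shows the white stick at about (239,215) in its grey holder at (243,240). The plate is near (428,293), with the jars and bottle in a row between them. In the side view the stick is at (328,160), the holder at (331,188) and the plate at (283,300). Next I'll zoom in on the stick and measure the plate with a mask.

```bash
python3 - <<'E'
from h import *
import pickle
S=pickle.load(open('scene0.pkl','rb')); D=pickle.load(open('side0.pkl','rb'))
a=cv2.resize(S['image'][180:270,195:275],None,fx=5,fy=5,interpolation=cv2.INTER_CUBIC)
b=cv2.resize(D['image'][125:215,290:370],None,fx=5,fy=5,interpolation=cv2.INTER_CUBIC)
cv2.imwrite('pics/crop1.png',np.hstack([a,b])[:,:,::-1])
for c,(x0,y0,x1,y1) in ((S,(370,245,485,345)),(D,(215,270,335,345))):
    g=cv2.cvtColor(c['image'],cv2.COLOR_RGB2GRAY); m=np.zeros_like(g); m[y0:y1,x0:x1]=(g[y0:y1,x0:x1]<75)*255
    m=cv2.morphologyEx(m,cv2.MORPH_CLOSE,np.ones((7,7)))
    k=max(cv2.findContours(m,0,1)[0],key=cv2.contourArea); h=cv2.convexHull(k)
    P=np.array([onz(c,*p[0],.112)[:2] for p in h])
    (x,y),r=cv2.minEnclosingCircle((P*1000).astype(np.float32)); print('plate',x,y,r,cv2.boundingRect(k))
    A=np.c_[2*P,np.ones(len(P))]; s=np.linalg.lstsq(A,(P**2).sum(1),rcond=None)[0]; print(s[:2],np.sqrt(s[2]+s[:2]@s[:2]))
print(tri(S,(238,202),D,(327,140)))
E
```

```text
plate 502.2908630371094 274.4584045410156 101.12474060058594 (385, 266, 81, 64)
[0.50257756 0.27534482] 0.09904992832389599
plate 519.0877075195312 266.3850402832031 127.13040924072266 (215, 278, 112, 59)
[0.51560265 0.26749872] 0.10927851778233666
(array([ 0.50422979, -0.30070826,  0.16414459]), np.float64(0.0012103176341839732))
```

View pics/crop1.png

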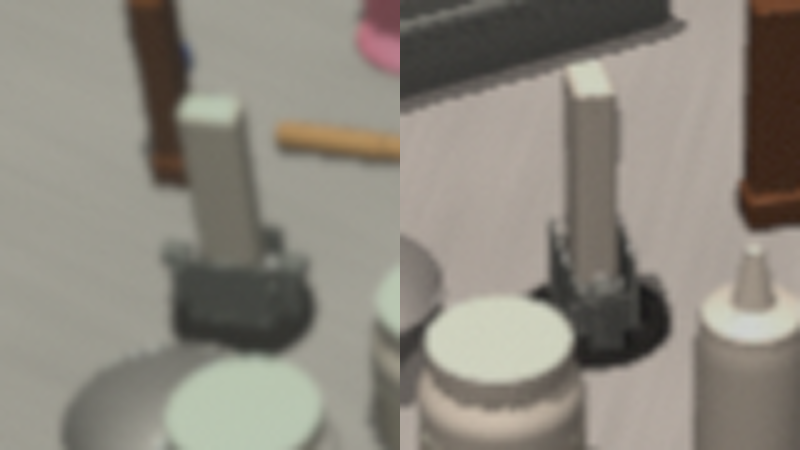

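```bash
cat >> h.py <<'E'
from scipy.spatial.transform import Rotation as Ro
def tool(): 
    s=telemetry.state(); q=s['ee_rot']; return np.array(s['tool_pos']),Ro.from_quat([q[1],q[2],q[3],q[0]]).as_matrix(),s
E
python3 - <<'E'
from h import *
import pickle
S=pickle.load(open('scene0.pkl','rb')); D=pickle.load(open('side0.pkl','rb'))
f=lambda u,v:(195+u/5-.4,180+v/5-.4); g=lambda u,v:(290+(u-400)/5-.4,125+v/5-.4)
print(tri(S,f(212,110),D,g(590,80)))
print('scene corners',[onz(S,*f(*p),.164)[:2].round(4).tolist() for p in [(178,122),(187,97),(243,97),(242,124)]])
print('side corners',[onz(D,*g(*p),.164)[:2].round(4).tolist() for p in [(566,70),(601,65),(613,93),(581,98)]])
p,R,s=tool(); print(p,'\n',R.round(4))
for n,u,v,z in [('talljar',245,261,.15),('shortjar',284,240,.11),('bottle',306,202,.172),('bowl',225,266,.05),('former',274,292,.167),('brown bottom',232,214,0.),('spat',266,209,0.01),('hinge',480,318,.125)]: print(n,onz(S,u,v,z).round(3))
E
```

```text
(array([ 0.50296414, -0.30533231,  0.16115907]), np.float64(0.0015694687488525406))
scene corners [[0.5235, -0.3128], [0.503, -0.3236], [0.486, -0.2965], [0.5058, -0.281]]
side corners [[0.5167, -0.3073], [0.4991, -0.3155], [0.4876, -0.2883], [0.5034, -0.2805]]
[ 0.22547078 -0.63564887  0.2376744 ] 
 [[-5.000e-04  3.342e-01 -9.425e-01]
 [ 1.700e-03 -9.425e-01 -3.342e-01]
 [-1.000e+00 -1.700e-03 -1.000e-04]]
talljar [ 0.668 -0.144  0.15 ]
shortjar [ 0.52  -0.133  0.11 ]
bottle [ 0.411 -0.13   0.172]
bowl [ 0.642 -0.251  0.05 ]
former [ 0.722 -0.014  0.167]
brown bottom [ 0.414 -0.428  0.   ]
spat [ 0.342 -0.34   0.01 ]
hinge [0.51  0.411 0.125]
```

View pics/wrist0.png

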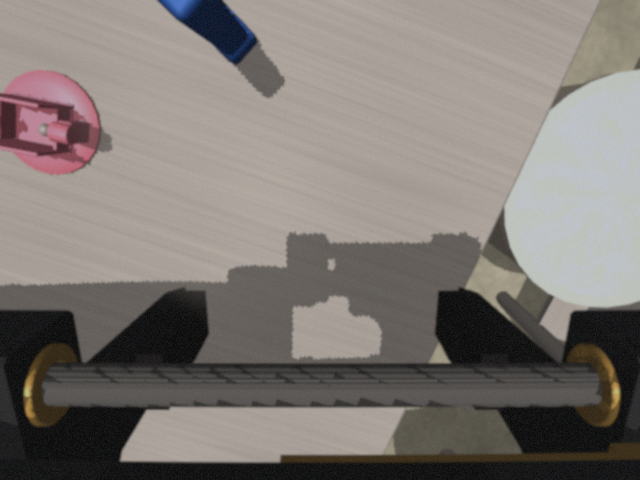

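The stick top triangulates to about (0.503, -0.303, 0.162), against an expected height of 0.164. Its long axis lies at about 117°. The plate comes out at (0.502, 0.275) with r = 101 mm in the scene view. I'll move to a viewpoint near the stick.

Call:
servo_tool(commands=[[0, -2, -3, -0.02, 1], [0, -5, -7, -0.05, 1], [0, -8, -11, -0.08, 1], [0, -11, -15, -0.11, 1], [0, -14, -19, -0.13, 1], [0, -17, -23, -0.13, 1], [0, -20, -26, -0.13, 1], [0, -22, -29, -0.13, 1], [0, -22, -29, -0.13, 1], [0, -22, -29, -0.13, 1], [0, -22, -29, -0.13, 1]])

```text
clock: 1.25
tool_pos: [0.4249, -0.3326, 0.2386]
ee_rot: [-0.165, -0.687, -0.165, 0.688]
ft_force: [0.2, -0.3, -1.1]
grip_width: 0.999
```

```bash
python3 - <<'E'
from h import *
import pickle
c=cam('wrist','wrist1'); pickle.dump(c,open('w1.pkl','wb')); p,R,s=tool(); print(p,R.round(4),s['joint_pos'],s['clock'])
print(proj(c,[.503,-.303,.164]))
E
```

```text
[ 0.42476236 -0.33286948  0.23855012] [[-5.000e-04  4.525e-01 -8.918e-01]
 [-2.000e-04 -8.918e-01 -4.525e-01]
 [-1.000e+00 -0.000e+00  5.000e-04]] [-7.10548346e-01  7.87077701e-03  1.89322909e+00 -5.14011078e-04
  1.24073829e+00  3.90822350e-01] 1.3
[338.84537989  94.86646607]
```

View pics/wrist1.png

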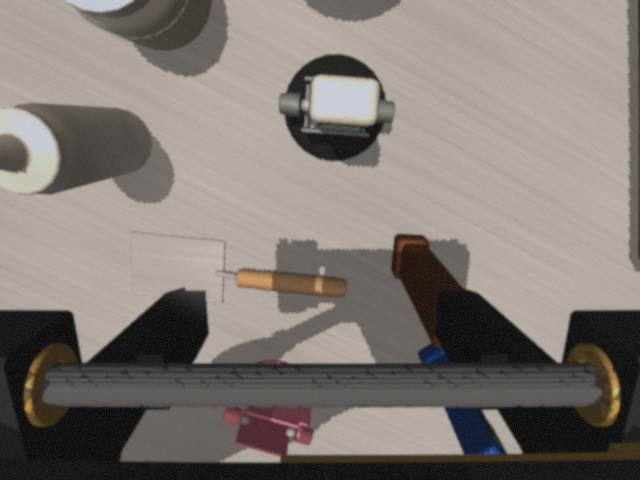

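The wrist view shows the stick top as a white rectangle centred near (345,101), within a few degrees of the jaw axis. The brown look-alike at (405,250) is well clear. I'll measure the top precisely.

```bash
python3 - <<'E'
from h import *
import pickle
c=pickle.load(open('w1.pkl','rb')); p,R,s=tool()
g=cv2.cvtColor(c['image'],cv2.COLOR_RGB2GRAY); m=np.zeros_like(g); m[65:140,295:395]=(g[65:140,295:395]>195)*255
k=max(cv2.findContours(m,0,1)[0],key=cv2.contourArea); print(cv2.boundingRect(k))
P=np.array([onz(c,*q[0],.164)[:2] for q in k]); (x,y),wh,a=cv2.minAreaRect((P*1000).astype(np.float32)); print(x,y,wh,a)
# image edge lines upper/lower
b=cv2.boxPoints(((x,y),wh,a)); print(b)
d=R.T@(np.array([x/1000,y/1000,.110])-p); print('shift cm',d*100)
for e in (b[1]-b[0],b[2]-b[1]): print(np.linalg.norm(e),np.degrees(np.arctan2(e[1],e[0])))
print('jaw',np.degrees(np.arctan2(R[1,1],R[0,1])))
E
```

```text
(313, 78, 62, 42)
502.5648193359375 -305.818603515625 (18.27035140991211, 30.681053161621094) 23.136106491088867
[[ 488.13678 -295.3012 ]
 [ 500.1919  -323.5147 ]
 [ 516.99286 -316.336  ]
 [ 504.93774 -288.1225 ]]
shift cm [12.85053107  1.10900608 -8.1691508 ]
30.68106 -66.86386
18.270367 23.136034
jaw -63.09434487401095
```

Call:
servo_tool(commands=[[0, 0.5, -3, 0.03, 1], [0, 1.1, -6, 0.06, 1], [0, 1.1, -8.2, 0.065, 1], [0, 1.1, -8.2, 0.065, 1], [2, 1.1, -8.2, 0.065, 1], [4, 1.1, -8.2, 0.065, 1], [6, 1.1, -8.2, 0.065, 1], [8, 1.1, -8.2, 0.065, 1], [10, 1.1, -8.2, 0.065, 1], [12, 1.1, -8.2, 0.065, 1], [12.8, 1.1, -8.2, 0.065, 1], [12.8, 1.1, -8.2, 0.065, 1]])

```text
clock: 2.5
tool_pos: [0.5015, -0.3048, 0.1092]
ee_rot: [-0.141, -0.692, -0.143, 0.694]
ft_force: [-0.3, -0.1, 0.1]
grip_width: 1.002
```

```bash
python3 - <<'E'
from h import *
c=cam('wrist','wrist2'); d=cam('side'); e=cam('scene')
a=cv2.resize(d['image'][90:215,270:390],(480,500)); b=cv2.resize(e['image'][150:270,180:255],(313,500))
cv2.imwrite('pics/c2.png',np.hstack([a,b])[:,:,::-1]); p,R,s=tool(); print(p,R.round(4),s['ft_force'])
E
```

```text
[ 0.50381345 -0.30546571  0.11189451] [[ 1.400e-03  3.942e-01 -9.190e-01]
 [-1.100e-03 -9.190e-01 -3.942e-01]
 [-1.000e+00  1.500e-03 -8.000e-04]] [ 0.25748772  0.9171717  -0.32072366]
```

View pics/wrist2.png

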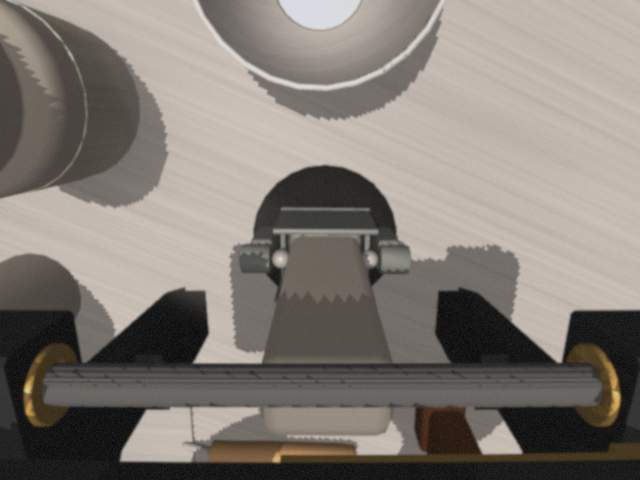

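View pics/c2.png

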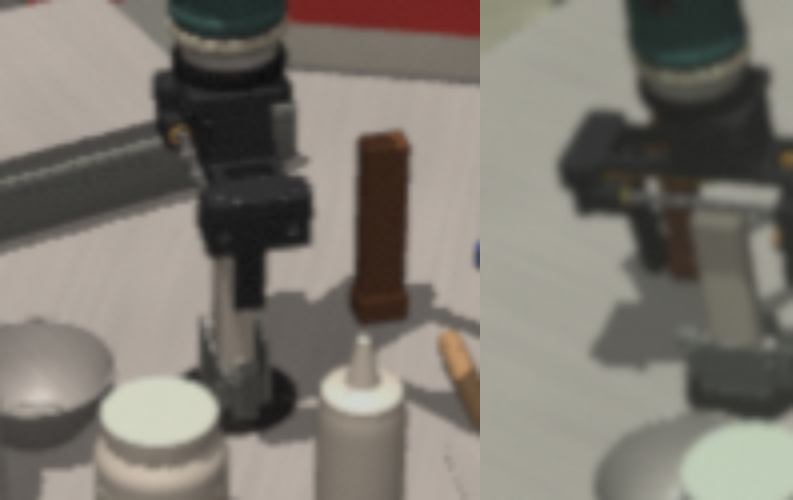

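The wrist view shows the stick centred between the fingers, about columns 262–392 around 326. The side view agrees, with nothing nearby touched. I'll close the gripper.

Call:
servo_tool(commands=[[0, 0, 0, 0, 0.6], [0, 0, 0, 0, 0.35], [0, 0, 0, 0, 0.2], [0, 0, 0, 0, 0.1], [0, 0, 0, 0, 0.1], [0, 0, 0, 0, 0.1], [0, 0, 0, 0, 0.1]])

```text
clock: 3.35
tool_pos: [0.5036, -0.3046, 0.1107]
ee_rot: [0.143, 0.693, 0.142, -0.693]
ft_force: [1.1, -1.7, -0.7]
grip_width: 0.404
```

Call:
servo_tool(commands=[[-0.3, 0, 0, 0, 0.1], [-0.6, 0, 0, 0, 0.1], [-0.9, 0, 0, 0, 0.1], [-1.2, 0, 0, 0, 0.1], [-1.6, 0, 0, 0, 0.1], [-2, 0, 0, 0, 0.1], [-2.5, 0, 0, 0, 0.1], [-3, 0, 0, 0, 0.1], [-4, 0, 0, 0, 0.1], [-5, 0, 0, 0, 0.1], [-6, 0, 0, 0, 0.1], [-7, 0, 0, 0, 0.1]])

```text
clock: 4.55
tool_pos: [0.5039, -0.3046, 0.1826]
ee_rot: [0.143, 0.693, 0.142, -0.692]
ft_force: [0.2, 1.1, -0.6]
grip_width: 0.407
```

Call:
servo_tool(commands=[[-2, 0, 0, 0, 0.1], [-5, 0, 0, 0, 0.1], [-8, 0, 0, 0, 0.1], [-11, 0, 0, 0, 0.1], [-14, 0, 0, 0, 0.1], [-15, 0, 0, 0, 0.1], [-15, 0, 0, 0, 0.1], [-15, 0, 0, 0, 0.1]])

```text
clock: 5.35
tool_pos: [0.503, -0.3042, 0.3295]
ee_rot: [-0.142, -0.692, -0.143, 0.693]
ft_force: [-0.1, 0.5, -1.0]
grip_width: 0.404
```

```bash
python3 - <<'E'
from h import *
import pickle
c=cam('wrist','wrist3'); d=cam('side','side3'); e=cam('scene','scene3'); pickle.dump((c,d,e),open('3.pkl','wb'))
p,R,s=tool(); print(p,R.round(4),s['ft_force'],s['torque'],s['grip_width'],s['joint_pos'])
print(proj(d,p),proj(e,p))
a=cv2.resize(d['image'][30:170,260:390],(520,560)); b=cv2.resize(e['image'][90:260,190:275],(280,560))
cv2.imwrite('pics/c3.png',np.hstack([a,b])[:,:,::-1])
E
```

```text
[ 0.50259764 -0.30395338  0.3282857 ] [[-0.0033  0.3947 -0.9188]
 [ 0.0022 -0.9188 -0.3947]
 [-1.     -0.0033  0.0022]] [ 0.61369273 -0.21651123 -1.15735403] [ 0.00487815 -0.0088214  -0.00255431] 0.4025578619247166 [-5.86319690e-01  5.84203806e-02  1.67735595e+00 -3.10780406e-06
  1.40976605e+00  5.78700836e-01]
[326.93315619  83.22338381] [229.27403284 151.02335951]
```

View pics/c3.png

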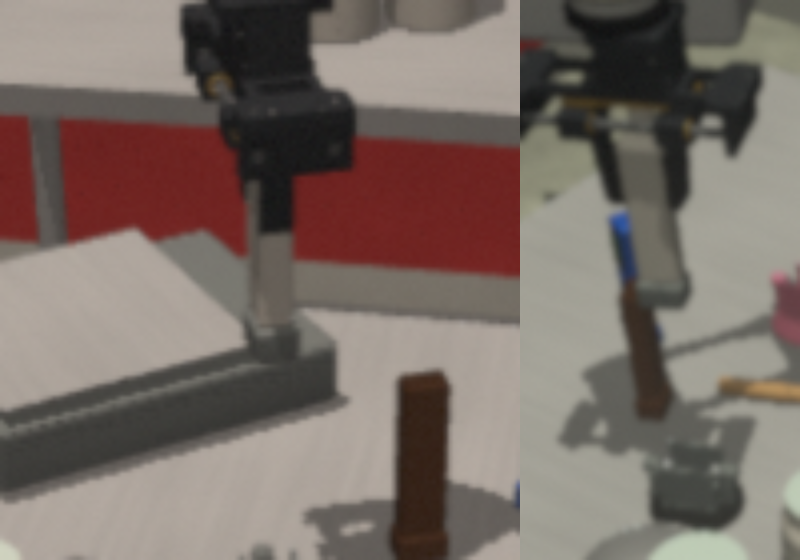

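The stick is out of the holder, vertical, and the holder is still in place. I'll carry it high across the row: the lens is at about 0.23 m and the tallest bystander is 0.172 m.

Call:
servo_tool(commands=[[0, -1, -0.4, 0, 0.1], [0, -3, -1.3, 0, 0.1], [0, -6, -2.6, 0, 0.1], [0, -9, -3.9, 0, 0.1], [0, -12, -5.2, 0, 0.1], [0, -15, -6.4, 0, 0.1], [0, -18, -7.7, 0, 0.1], [0, -21, -9, 0, 0.1], [0, -24, -10.3, 0, 0.1], [0, -27, -11.6, 0, 0.1], [0, -29, -12.5, 0, 0.1], [0, -30, -12.9, 0, 0.1]])

```text
clock: 6.7
tool_pos: [0.5028, 0.0243, 0.33]
ee_rot: [-0.143, -0.692, -0.144, 0.693]
ft_force: [-0.0, 0.3, -1.2]
grip_width: 0.407
```

Call:
servo_tool(commands=[[0, -1, -0.4, 0, 0.1], [0, -3, -1.3, 0, 0.1], [0, -6, -2.6, 0, 0.1], [0, -9, -3.9, 0, 0.1], [0, -12, -5.2, 0, 0.1], [0, -15, -6.4, 0, 0.1], [0, -18, -7.7, 0, 0.1], [0, -21, -9, 0, 0.1], [0, -22.5, -9.7, 0, 0.1], [0, -23, -9.9, 0, 0.1], [0, -23, -9.9, 0, 0.1], [0, -23, -9.9, 0, 0.1]])

```text
clock: 7.9
tool_pos: [0.5039, 0.2713, 0.3306]
ee_rot: [-0.142, -0.693, -0.142, 0.693]
ft_force: [-0.9, -0.3, -0.8]
grip_width: 0.406
```

```bash
python3 - <<'E'
from h import *
import pickle
c=cam('wrist','wrist4'); d=cam('side','side4'); e=cam('scene','scene4'); pickle.dump((c,d,e),open('4.pkl','wb'))
p,R,s=tool(); print(p,R.round(4),s['ft_force'],s['grip_width'],s['joint_pos'])
print(proj(c,[.503,.275,.112]))
a=cv2.resize(d['image'][180:360,180:350],(530,560)); b=cv2.resize(c['image'],(0,0),fx=.5,fy=.5)
e2=cv2.resize(e['image'][190:360,340:500],(527,560))
cv2.imwrite('pics/c4.png',cv2.resize(np.hstack([a,e2]),(800,424))[:,:,::-1])
E
```

```text
[0.50393992 0.27127405 0.33085477] [[ 2.000e-04  3.934e-01 -9.194e-01]
 [-3.000e-04 -9.194e-01 -3.934e-01]
 [-1.000e+00  3.000e-04 -1.000e-04]] [-0.10644445 -0.17296751 -0.49829303] 0.4066241021192573 [ 4.50498545e-01  2.57029706e-02  1.70672948e+00 -3.38322486e-04
  1.40908495e+00  1.61701104e+00]
[316.59775307 202.49597731]
```

View pics/wrist4.png

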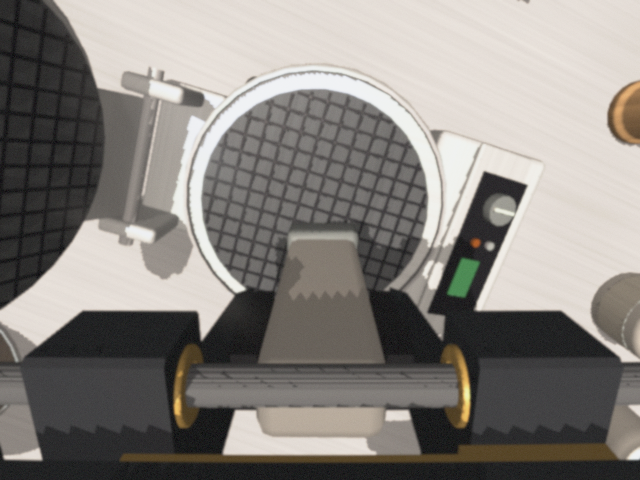

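View pics/c4.png

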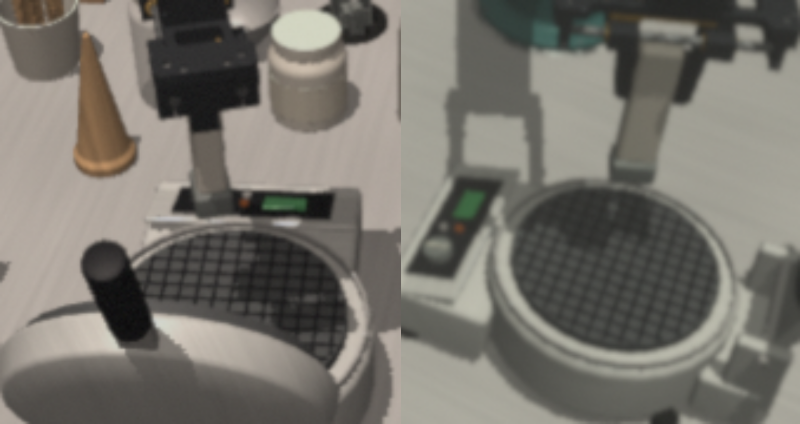

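In the wrist view the plate circle spans columns 203–428 with its top at row 88, so its centre is near (316,200). The earlier estimate projects to (316.6,202.5), which agrees. The lens is at about (432,258) in scene and (271,268) in side. I'll refine the numbers.

```bash
python3 - <<'E'
from h import *
import pickle
c,d,e=pickle.load(open('4.pkl','rb')); p,R,s=tool()
print('lens',tri(e,(431.7,258.2),d,(270.7,268.3)),'pred',p-[0,0,.097],proj(e,p-[0,0,.097]),proj(d,p-[0,0,.097]))
g=cv2.cvtColor(c['image'],cv2.COLOR_RGB2GRAY); m=(g<150).astype(np.uint8)*255; m[235:]=0;m[:,:195]=0;m[:,440:]=0;m[:80]=0
m=cv2.morphologyEx(m,cv2.MORPH_CLOSE,np.ones((7,7)))
k=max(cv2.findContours(m,0,1)[0],key=cv2.contourArea); h=cv2.convexHull(k)[:,0]; h=h[h[:,1]<228]
P=np.array([onz(c,*q,.112)[:2] for q in h]); A=np.c_[2*P,np.ones(len(P))]; s=np.linalg.lstsq(A,(P**2).sum(1),rcond=None)[0]; r=np.sqrt(s[2]+s[:2]@s[:2]); print(s[:2],r,cv2.boundingRect(h),np.std(np.linalg.norm(P-s[:2],axis=1)))
for t in ([.503,.275],s[:2]): print(R.T@(np.array([*t,.239])-p)*100)
E
```

```text
lens (array([0.49972768, 0.27084912, 0.23223274]), np.float64(0.0070084929396514424)) pred [0.50393992 0.27127405 0.23385477] [431.96589894 260.32323445] [269.39565163 265.94998398]
[0.49745469 0.27474546] 0.09999678884372003 (202, 90, 226, 136) 0.00013527515811876886
[ 9.18535621 -0.3825596  -0.05933806]
[ 9.18524483 -0.57731615  0.46049096]
```

Call:
servo_tool(commands=[[1, -0.4, 0.2, 0, 0.1], [3, -0.4, 0.2, 0, 0.1], [5, -0.4, 0.2, 0, 0.1], [7, -0.4, 0.2, 0, 0.1], [8, -0.4, 0.2, 0, 0.1], [8.7, -0.4, 0.2, 0, 0.1], [9, -0.4, 0.2, 0, 0.1], [9, -0.4, 0.2, 0, 0.1], [9, -0.4, 0.2, 0, 0.1]])

```text
clock: 8.95
tool_pos: [0.5009, 0.2756, 0.2417]
ee_rot: [0.142, 0.693, 0.143, -0.692]
ft_force: [0.3, -0.1, -0.5]
grip_width: 0.409
```

```bash
python3 - <<'E'
from h import *
import pickle
c=cam('wrist'); d=cam('side'); e=cam('scene'); pickle.dump((c,d,e),open('5.pkl','wb'))
ps=[]
for i in range(6): cam('wrist'); ps.append(telemetry.state()['tool_pos'])
p,R,s=tool(); print(np.mean(ps,0),np.std(ps,0),s['ft_force'],s['grip_width'],s['clock'])
p=np.mean(ps,0); print(proj(d,p-[0,0,.097]),proj(e,p-[0,0,.097]))
a=cv2.resize(d['image'][210:340,215:345],(400,400),interpolation=2); b=cv2.resize(e['image'][220:350,365:495],(400,400),interpolation=2)
cv2.imwrite('pics/c5.png',np.hstack([a,b])[:,:,::-1])
E
```

```text
[0.50051316 0.27544022 0.24113496] [1.22430708e-04 6.27826706e-05 2.33306555e-04] [-0.32732756  0.33607406 -0.70570236] 0.406229068001102 9.4
[274.05400235 301.08740086] [427.65591082 286.37066753]
```

View pics/c5.png

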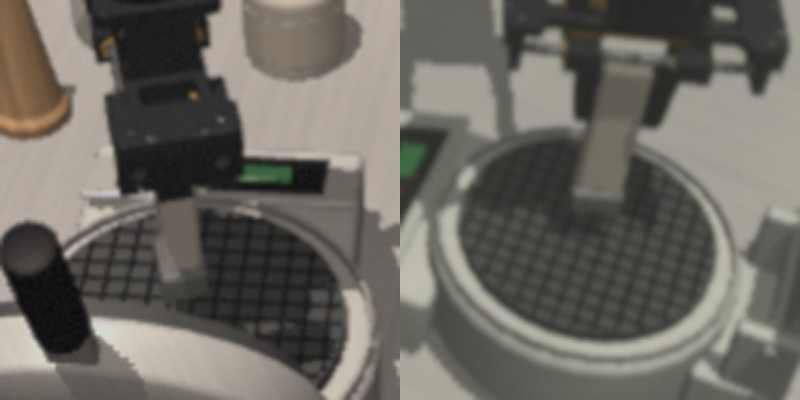

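The lens shows at about (274,304) in side and (429,288) in scene, within 3 px of where the arm pose predicts it. It is about 3 cm above the plate and steady, so I'm handing in.

```bash
python3 - <<'E'
from h import *
print(tri(*(lambda c,d,e:(d,(274.3,303.5),e,(428.5,287.5)))(*__import__('pickle').load(open('5.pkl','rb')))))
print(telemetry.state()['qd'].round(3)); print(env.hand_in())
E
```

```text
(array([0.49953175, 0.27796727, 0.14033397]), np.float64(0.00037597721428087494))
[-0.001  0.002 -0.    -0.002 -0.002  0.001]
the job is handed in; nothing more can be done
None
```

I pulled the thermometer out of its holder and carried it over the row of jars. It is now held upright, lens down, over the middle of the baker's lower plate. The job was handed in at about 9.4 s on the robot's clock, well under the 45 s limit.

- **Position:** in the last pictures the lens was at about (0.500, 0.278, 0.140), roughly 28 mm above the plate. The arm's own reading gives about (0.5005, 0.2755, 0.144), or 32 mm.
- **Plate centre:** the scene camera put it at x = 0.5025 and the wrist camera at 0.4975, with y at about 0.275 in both. I aimed for the middle, about 0.500, so up to 3 mm of sideways error remains. The side camera's first estimate of the plate (0.516, 0.267) was spoiled by the lid, so I left it out.
- **Steadiness and grip:** joint speeds were near zero and the wrist force was below 1 N. The grip held at about 36 mm, matching the thermometer's width.
- **Surroundings:** I saw no contact with the baker or the other objects. The final views were close-ups of the baker, so I did not take a last look at the whole worktop.

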